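# Slide the flat cover off its rest and close the terminal box

## Robot

A 6-joint arm with a two-finger parallel gripper is mounted at the origin on a cart in front of the work surface, level with it; the furniture and walls round the work are solid. World frame = base frame: x ahead of the robot, y to its left, z up, the work surface at z = 0. Lengths are in m, angles in rad, forces in N, time in s.
With the tool pointing down it reaches from about 0.35 to 0.975 m from the base axis. Payload 17.4 kg.
Tool frame: the origin (TCP) lies between the finger pads; the fingertips stand 19 mm ahead of it and the grasp point (between the pads) is the TCP (bot.finger_overhang is the distance from the TCP to the fingertips, in m); y points along the fingers, z is the direction in which the jaws open and shut, and the axes are right-handed (so a half turn about y gives the same grasp; the last joint's range is limited). The gripper opens to 85 mm and grips with 20 to 120 N. Pads are 22 mm wide; open, the fingers measure 114 mm over their backs; the gripper's body (76 mm by 85 mm) begins 54 mm behind the grasp point. The pads swing forward as they close: fully open they stand 13 mm farther back than shut.
Start: joints at [1.074, 0.116, 1.442, -0, 1.584, -0.038], TCP at [0.299, 0.605, 0.25] pointing down, gripper open.
Joint ranges: [-2.83, 2.83], [-0.83, 2.19], [0.07, 2.5], [-1.14, 4.28], [0.01, 3], [-2.97, 2.97]. Speed limits (rad/s): [1.89, 1.89, 2.22, 3.14, 3.14, 3.14].

## Interface

Orientations are given as a unit quaternion [x, y, z, w].
In Python, from cell import bot, vision, ticket gives the robot as it stands. The module is installed in compiled form; this text tells all that it offers.
- The arm moves only by the shell command python3 -m pendant 'ROWS' [FORCE]. ROWS is text: rows parted by semicolons, each of 7 numbers parted by spaces: the shift along the tool's x, y, z in cm, then the turn, a rotation vector about the tool's x, y, z in rad, then the closure, from -1 (fully open) to 1 (shut). A call has 1 to 10 rows; each row shifts and turns the commanded pose from where the row before left it, along the tool's axes as they then stand; what a row does not reach is not made up. A row lasts 1/10 s, in which the tool goes at most 50 mm and 8.59 degrees, less where a joint would pass 70% of its speed; a pose out of reach is approached as far as the arm can. A call with a gripper value outside its range is refused whole. The fingers move at their own pace and stop on an object; FORCE is the grip in N (left out, the last holds). Time passes only in rows, so rows that do not move let the fingers close. It gives the time, the measured TCP pose, the force and the opening at its end, in the units of the state.
- bot.get_obs(): the state, without advancing time (a new reading comes with each control period).
- vision.camera(name): name is "side" or "top" or "wrist"; returns a dict with "img" (384x512x3 uint8, red, green, blue), "K" (3x3 intrinsics, pixels), "pose" (4x4, takes a point from camera to world coordinates). Camera axes: x right, y up, looking along -z (the intrinsics and any distortion apply to the point x, -y, -z); pixel columns grow to the right and rows downward; lengths in m; the calibration is good to about 2 mm. A picture is of the moment at which its call begins. There is no depth.
- ticket.finish_job(): hands the job in, once; it reports no verdict.
The state is a dict: "t": time; "joint_pos": joint angles; "joint_velocities": joint speeds; "effort": joint torques, N m; "eef_pos": TCP position; "tool_rot": TCP orientation; "force": force on the tool from outside, world axes, zero at the start; "wrist_torque": the same for the moment, N m; "finger_gap": finger opening in m.
Only numpy, scipy, OpenCV 4.12 (cv2) and the standard library are available. Lean on these libraries where they do the work, as an engineer would, in place of code of your own. Each camera call takes 0.05 s, during which the arm holds its last target.

## Task

The open green terminal box needs its cover, the thin aluminium plate that lies flat between the yellow rails of the blue rest. Slide the plate partly out over the rest's open front edge until its end can be gripped, then pick it up and lay it flat on the box, centred and square to it, so that the opening is closed. Let go of it, and leave the tape roll, the nipple, the keys and the spanner where they are.

Things in the scene. Friction and masses are not known exactly. Their poses are not given: they have to be found in the camera images.
- cover_center (a point): centre (half-way through the thickness) of the loose cover plate: bare aluminium, 130 x 56 x 3 mm, about 0.12 kg; x along its 130 mm length, y across its 56 mm width, z up. It starts flat on the rest's deck, wholly on it. The same either way round. It slides on the deck and can be dragged by a fingertip pressed on its top with some 5 to 15 N.
- rest: blue steel rest on tall legs, screwed to the worktop; deck 180 mm (x) by 74 mm (y), its top 190 mm above the worktop; origin at the centre of its underside. Yellow rails 7 mm wide, rising 8 mm above the deck, run along both long sides, 60 mm apart inside; a like stop closes the rear end (+x). The front end (-x, roughly toward the robot) is open, with free air before it.
- rest_front (a point): middle of the deck's open front edge, on the deck's top, 190 mm above the worktop; axes as the rest's, so -x points outward off the edge. Beside the rest are a tool bag 210 mm high on its left (+y) and, behind x = 0.49, the vehicle's tall side wall at y = -0.47
- term_box: open-topped green terminal box on a fixed steel post; box 118 mm long (x) by 44 mm wide (y), 55 mm deep, walls 4 mm, opening 110 x 36 mm, rim 200 mm above the worktop, nothing inside rises above the rim; origin on the worktop under its centre. The centred cover projects 6 mm beyond it on all sides, length along x. Behind it, from x = 0.49, stands a caulking gun up to 390 mm high.
- box_mouth (a point): centre of the box's opening at the height of its rim, 200 mm above the worktop; axes as the box's. The cover's centre ends 1.5 mm above it
- tape_roll: bystander: loose roll of pink thread tape, 53 x 53 x 14 mm, origin at the centre of its underside
- nipple: bystander: loose galvanised hexagon nipple standing upright, 45 x 45 x 46 mm, origin at the centre of its underside
- van_keys: bystander: loose keys with a pink fob, 22 x 105 x 9 mm, long side along its y, origin at the centre of its underside
- spanner: bystander: loose adjustable spanner lying flat, 47 x 209 x 11 mm, long side along its y, origin at the centre of its underside

How it is judged:
On the way:
1. the cover, still lying flat on the rest's deck, sticks out at least 20 mm past the open front edge (x of cover_center in the frame of rest_front between -0.02 and 0.045 m and y of cover_center in the frame of rest_front between -0.015 and 0.015 m and z of cover_center in the frame of rest_front between -0.003 and 0.005 m and angle between cover_center's own z axis and vertical below 0.06 rad), for 0.2 s.
At the end, for the whole second after the job is handed in: the cover lies flat and still on the box's rim, its centre within 12 mm of the opening's centre along the box and 9 mm across it, square to the box within 8 degrees (x of cover_center in the frame of box_mouth between -0.012 and 0.012 m and y of cover_center in the frame of box_mouth between -0.009 and 0.009 m and z of cover_center in the frame of box_mouth between -0.002 and 0.005 m and angle between the x axis of cover_center and the x axis of box_mouth, either way round below 0.14 rad and angle between cover_center's own z axis and vertical below 0.05 rad and linear speed of cover below 0.02 m/s); the robot touches nothing.
It fails at once if a bystander (tape roll, nipple, keys, spanner) is moved more than 30 mm (distance of any of tape_roll, nipple, van_keys, spanner from where it was at the start of the episode above 0.03 m).
It also fails if it takes over 61 s, if anything falls off the work surface, if the arm or the gripper's body presses on something with over 40 N, if the wrist force passes 120 N, or if a joint passes its speed limit or range.

## Working session

There is one attempt and no reset: what is moved stays moved. The work goes in short steps, Python scripts to look and compute and a shell command to move; the robot and the scene stay as the last step left them, time stands still between calls to the robot, and variables do not carry over. Pictures are saved under pics/ and viewed, and the job is handed in when it is done.

```bash
mkdir -p pics; python3 - <<'E'
from cell import bot,vision,ticket
import cv2,numpy as np
o=bot.get_obs()
for k,v in o.items(): print(k,np.round(v,4))
print(bot.finger_overhang)
for n in ["side","top","wrist"]:
    c=vision.camera(n); cv2.imwrite(f"pics/{n}0.png",c["img"][:,:,::-1]); print(n,np.round(c["K"],1).tolist(),np.round(c["pose"],4).tolist(), [k for k in c])
E
```

```text
t 0.0
joint_pos [ 1.0742  0.1165  1.4423 -0.      1.584  -0.0378]
joint_velocities [ 0.0012 -0.0001  0.0001 -0.0002  0.0012 -0.0004]
effort [ 2.60000e-03 -7.31994e+01 -6.32495e+01  3.00000e-04  6.40000e-03
  0.00000e+00]
eef_pos [0.2989 0.605  0.2496]
tool_rot [ 0.689  -0.1609  0.1607 -0.6882]
force [0.7951 0.3378 1.1547]
wrist_torque [ 0.0013 -0.0117  0.0105]
finger_gap 0.0853
0.019
side [[497.6, 0.0, 266.8], [0.0, 497.6, 184.3], [0.0, 0.0, 1.0]] [[-0.6621, 0.39, -0.6399, -0.7115], [-0.7493, -0.3608, 0.5553, 1.084], [-0.0143, 0.8472, 0.5311, 1.1838], [0.0, 0.0, 0.0, 1.0]] ['img', 'K', 'pose']
top [[445.2, 0.0, 267.4], [0.0, 445.2, 189.2], [0.0, 0.0, 1.0]] [[0.0169, 0.9823, -0.1863, 0.2247], [-0.9998, 0.0187, 0.0078, 0.0505], [0.0111, 0.1861, 0.9825, 1.5865], [0.0, 0.0, 0.0, 1.0]] ['img', 'K', 'pose']
wrist [[334.0, 0.0, 255.6], [0.0, 334.0, 189.9], [0.0, 0.0, 1.0]] [[0.4431, -0.8579, -0.26, 0.2317], [0.8965, 0.4233, 0.131, 0.6377], [-0.0023, -0.2911, 0.9567, 0.3726], [0.0, 0.0, 0.0, 1.0]] ['img', 'K', 'pose']
```

View pics/side0.png

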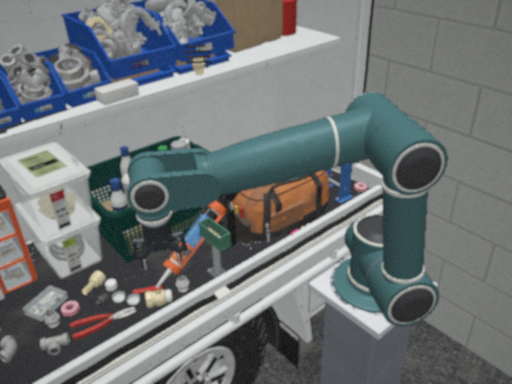

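View pics/top0.png

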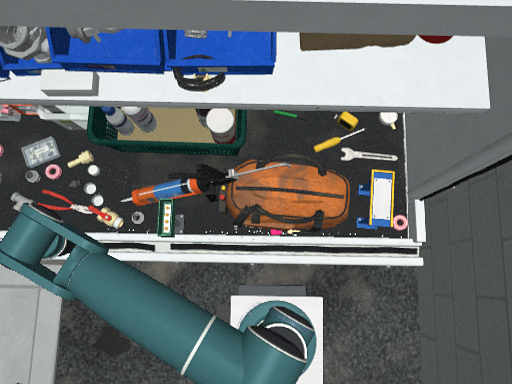

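View pics/wrist0.png

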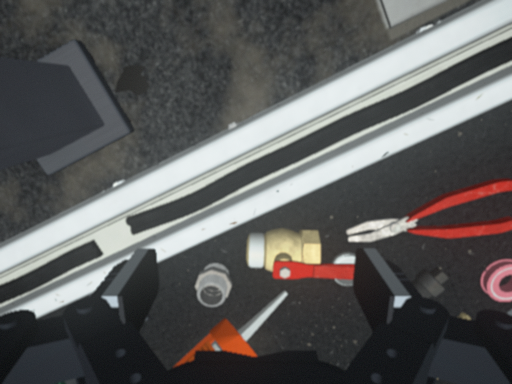

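The top view shows the green box at about (166,217) and the rest with the plate at about (381,198). The bag lies between them. I'll enlarge both.

```bash
cat > h.py <<'E'
from cell import bot,vision,ticket
import cv2,numpy as np
from scipy.spatial.transform import Rotation as R
def shot(n,f=None):
    c=vision.camera(n)
    if f: cv2.imwrite(f"pics/{f}.png",c["img"][:,:,::-1])
    return c
def crop(c,f,x0,y0,x1,y1,s):
    i=cv2.resize(np.ascontiguousarray(c["img"][y0:y1,x0:x1,::-1]),None,fx=s,fy=s,interpolation=cv2.INTER_CUBIC); cv2.imwrite(f"pics/{f}.png",i)
def ray(c,u,v):
    K=c["K"];P=np.array(c["pose"]);d=np.array([(u-K[0,2])/K[0,0],-(v-K[1,2])/K[1,1],-1.])
    return P[:3,3],P[:3,:3]@d
def atz(c,u,v,z):
    p,d=ray(c,u,v); return p+d*(z-p[2])/d[2]
def proj(c,X):
    K=c["K"];P=np.array(c["pose"]);q=P[:3,:3].T@(np.asarray(X)-P[:3,3]);return K[0,0]*q[0]/-q[2]+K[0,2],K[1,1]*-q[1]/-q[2]+K[1,2]
def tri(obs):
    A=np.zeros((3,3));b=np.zeros(3)
    for c,u,v in obs:
        p,d=ray(c,u,v);d=d/np.linalg.norm(d);M=np.eye(3)-np.outer(d,d);A+=M;b+=M@p
    return np.linalg.solve(A,b)
def st():
    o=bot.get_obs();print("t",np.round(o["t"],2),"p",np.round(o["eef_pos"],4),"F",np.round(o["force"],1),"gap",np.round(o["finger_gap"],4));print(np.round(R.from_quat(o["tool_rot"]).as_matrix(),3).tolist(),"q",np.round(o["joint_pos"],3));return o
E
python3 - <<'E'
from h import *
c=shot("top"); crop(c,"tr",350,160,410,240,7); crop(c,"tb",120,170,220,245,7)
for u,v in [(381,198),(373,172),(391,172)]: print(atz(c,u,v,.19))
print(atz(c,166,217,.2))
E
```

```text
[ 0.46772053 -0.32340082  0.19      ]
[ 0.55231383 -0.30014317  0.19      ]
[ 0.5534477  -0.35836549  0.19      ]
[0.39307091 0.35478558 0.2       ]
```

View pics/tr.png

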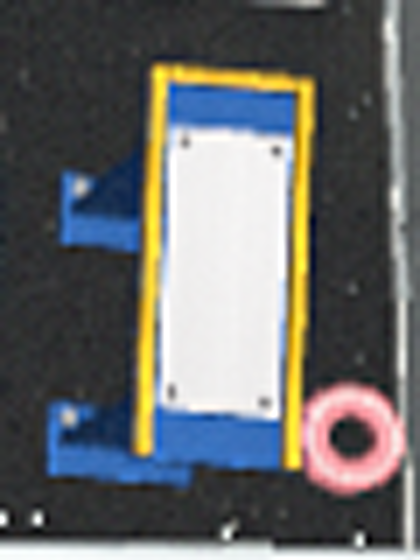

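View pics/tb.png

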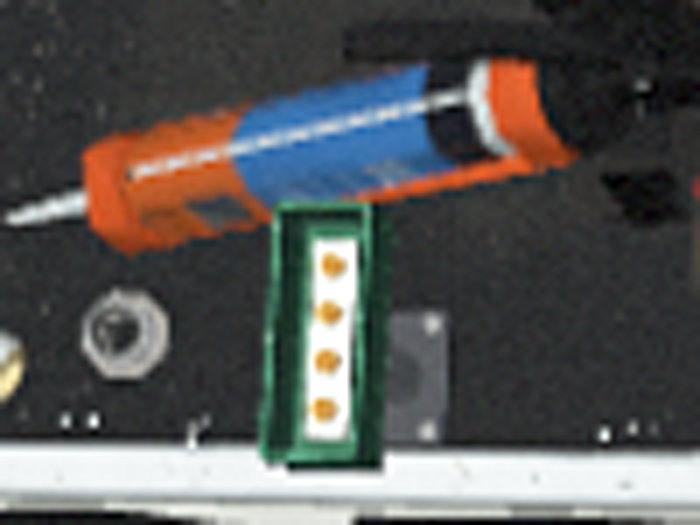

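```bash
python3 - <<'E'
from h import *
o=st()
c=shot("top")
f=lambda u,v:(350+u/7,160+v/7)
for u,v in [(153,65),(315,78),(135,455),(300,468)]: print("rail",atz(c,*f(u,v),.198).round(4))
for u,v in [(168,127),(291,130),(160,407),(279,417)]: print("plate",atz(c,*f(u,v),.193).round(4))
g=lambda u,v:(120+u/7,170+v/7)
for u,v in [(277,203),(375,203),(263,462),(360,464)]: print("box",atz(c,*g(u,v),.2).round(4))
E
```

```text
t 0.2 p [0.2989 0.6051 0.2499] F [-0.2 -0.6  0.4] gap 0.0854
[[0.897, -0.0, 0.443], [-0.443, -0.001, 0.897], [-0.0, -1.0, -0.001]] q [ 1.074  0.116  1.442 -0.     1.584 -0.038]
rail [ 0.5593 -0.2947  0.198 ]
rail [ 0.5546 -0.369   0.198 ]
rail [ 0.3798 -0.2818  0.198 ]
rail [ 0.3753 -0.3557  0.198 ]
plate [ 0.5314 -0.3021  0.193 ]
plate [ 0.5311 -0.3586  0.193 ]
plate [ 0.4022 -0.2949  0.193 ]
plate [ 0.3987 -0.3485  0.193 ]
box [0.4496 0.3783 0.2   ]
box [0.4505 0.3344 0.2   ]
box [0.3334 0.3773 0.2   ]
box [0.3333 0.3344 0.2   ]
```

Rough positions so far: rest front middle about (0.378, -0.319) with yaw -0.07, and box centre about (0.392, 0.356) with yaw near 0. Next I go over the box for a closer wrist view.

```bash
python3 -m pendant '0 -5 0 0 0 0 1; 0 -5 0 0 0 0 1; 0 -5 0 0 0 0 1; 3.1 0 -2.85 0 0 0 1; 3.1 0 -2.85 0 0 0 1; 3.1 0 -2.85 0 0 0 1; 3.1 0 -2.85 0 0 0 1; 3.1 0 -2.85 0 0 0 1; 3.1 0 -2.85 0 0 0 1; 0 0 0 0 0 0 1'; python3 - <<'E'
from h import *
o=st();c=shot("wrist","w1");print(c["pose"].round(4).tolist())
E
```

```text
t: 1.25
eef_pos: [0.3912, 0.3661, 0.4011]
tool_rot: [-0.688, 0.162, -0.162, 0.688]
force: [-0.5, 0.5, -0.3]
finger_gap: -0.0
t 1.25 p [0.3912 0.3661 0.4011] F [-0.5  0.5 -0.3] gap -0.0
[[0.895, 0.001, 0.446], [-0.446, 0.0, 0.895], [0.001, -1.0, 0.001]] q [ 7.050e-01 -1.870e-01  1.495e+00 -1.000e-03  1.832e+00 -4.040e-01]
[[0.4463, -0.8559, -0.2614, 0.3239], [0.8949, 0.4266, 0.1308, 0.3989], [-0.0005, -0.2923, 0.9563, 0.5239], [0.0, 0.0, 0.0, 1.0]]
```

View pics/w1.png

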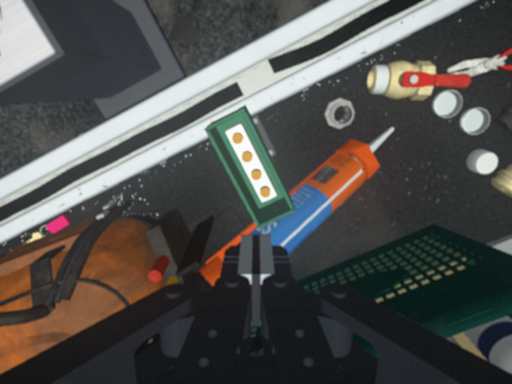

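```bash
python3 - <<'E'
from h import *
c=dict(img=cv2.imread("pics/w1.png")[:,:,::-1]); crop(c,"w1c",195,95,305,235,4)
E
```

```text
(no output)
```

View pics/w1c.png

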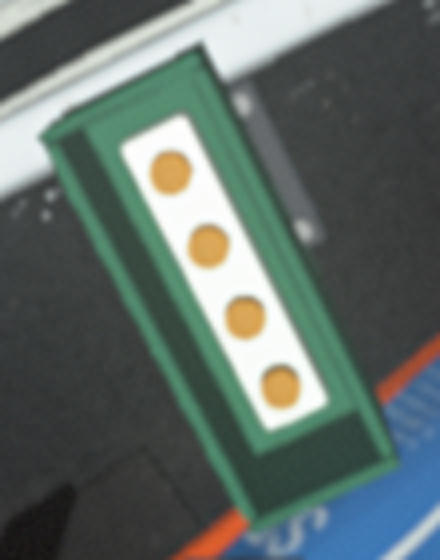

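```bash
python3 - <<'E'
from h import *
w=shot("wrist");t=shot("top")
W={'A':(42,134),'B':(202,45),'C':(398,464),'D':(254,528)};T={'C':(277,203),'D':(375,203),'B':(263,462),'A':(360,464)}
P=[]
for k in 'ABCD':
    a=(195+W[k][0]/4,95+W[k][1]/4);b=(120+T[k][0]/7,170+T[k][1]/7)
    q=atz(w,*a,.2);P.append(q);print(k,q.round(4),tri([(w,*a),(t,*b)]).round(4))
P=np.array(P);print(P.mean(0));A,B,C,D=P
for d in(C-B,D-A): print(np.hypot(*d[:2]),np.arctan2(d[1],d[0]))
for d in(B-A,C-D): print(np.hypot(*d[:2]),np.arctan2(-d[0],d[1]))
E
```

```text
A [0.3351 0.3408 0.2   ] [0.3352 0.3378 0.1833]
B [0.3338 0.3846 0.2   ] [0.335  0.3833 0.175 ]
C [0.45   0.3822 0.2   ] [0.4519 0.381  0.1922]
D [0.4495 0.341  0.2   ] [0.4538 0.3379 0.186 ]
[0.39209788 0.36215448 0.2       ]
0.11626041883111482 -0.020345144310042234
0.11432128397977966 0.0015062723890533222
0.04378493374225733 0.03136923336493322
0.04122958370202055 -0.013144563491554353
```

```bash
python3 -m pendant '2.19 0 -3.35 0 0 0 1; 2.19 0 -3.35 0 0 0 1; 2.19 0 -3.35 0 0 0 1; 2.19 0 -3.35 0 0 0 1; 2.19 0 -3.35 0 0 0 1; 2.19 0 -3.35 0 0 0 1; 2.19 0 -3.35 0 0 0 1; 2.19 0 -3.35 0 0 0 1; 2.19 0 -3.35 0 0 0 1; 0 0 0 0 0 0 1'; python3 - <<'E'
from h import *
st()
E
python3 -m pendant '2.19 0 -3.35 0 0 0 1; 2.19 0 -3.35 0 0 0 1; 2.19 0 -3.35 0 0 0 1; 2.19 0 -3.35 0 0 0 1; 2.19 0 -3.35 0 0 0 1; 2.19 0 -3.35 0 0 0 1; 2.19 0 -3.35 0 0 0 1; 2.19 0 -3.35 0 0 0 1; 0 0 0 0 0 0 1; 0 0 0 0 0 0 1'; python3 - <<'E'
from h import *
o=st();c=shot("wrist","w2")
E
```

```text
t: 2.4
eef_pos: [0.4338, 0.0094, 0.4]
tool_rot: [0.689, -0.162, 0.162, -0.688]
force: [0.2, 1.5, -0.3]
finger_gap: -0.0002
t 2.4 p [0.4338 0.0094 0.4   ] F [ 0.2  1.5 -0.3] gap -0.0002
[[0.895, -0.001, 0.445], [-0.445, -0.001, 0.895], [-0.0, -1.0, -0.001]] q [-3.700e-02 -4.080e-01  1.670e+00 -1.000e-03  1.881e+00 -1.146e+00]
t: 3.4
eef_pos: [0.4726, -0.3056, 0.3995]
tool_rot: [-0.688, 0.161, -0.16, 0.689]
force: [-0.1, 0.9, 0.6]
finger_gap: 0.0003
t 3.4 p [ 0.4726 -0.3056  0.3995] F [-0.1  0.9  0.6] gap 0.0003
[[0.897, -0.001, 0.443], [-0.443, 0.001, 0.897], [-0.002, -1.0, 0.001]] q [-0.62  -0.127  1.445  0.     1.826 -1.732]
```

View pics/w2.png

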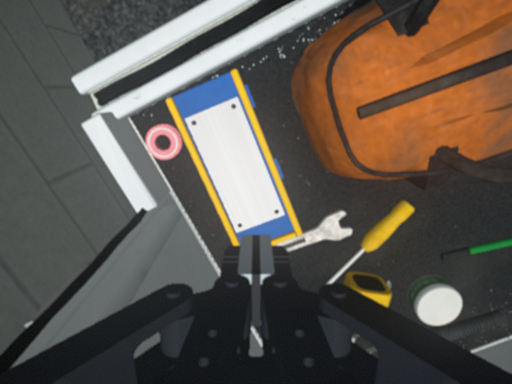

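```bash
python3 - <<'E'
from h import *
c=dict(img=cv2.imread("pics/w2.png")[:,:,::-1]); crop(c,"w2c",155,60,310,250,4)
E
cat > kin.py <<'E'
import numpy as np
from scipy.optimize import least_squares
D=[([1.0742,.1165,1.4423,0,1.584,-.0378],[.2989,.6050,.2498]),([.705,-.187,1.495,-.001,1.832,-.404],[.3912,.3661,.4011]),([-.037,-.408,1.670,-.001,1.881,-1.146],[.4338,.0094,.4]),([-.62,-.127,1.445,0,1.826,-1.732],[.4726,-.3056,.3995])]
def rz(p):
    r0,z0,L1,L2,d=p;out=[]
    for q,x in D:
        a,b=q[1],q[1]+q[2]
        out+= [r0+L1*np.sin(a)+L2*np.sin(b)-d*np.cos(b)*1-np.sqrt(x[0]**2+x[1]**2-.0255**2), z0+L1*np.cos(a)+L2*np.cos(b)+d*np.sin(b)-x[2]]
    return out
if __name__=="__main__":
  s=least_squares(rz,[0,.2,.4,.5,0]);print(s.x,np.round(s.fun,4))
  s=least_squares(lambda p:rz([*p,0]),[0,.2,.4,.5]);print(s.x,np.round(s.fun,4))
E
python3 kin.py
```

```text
[ 2.85238985e-04 -1.31849707e-01  4.59689709e-01  6.19672136e-01
 -8.23672856e-02] [ 0.     -0.     -0.0006  0.0002  0.0001 -0.      0.0004 -0.0001]
[ 0.00657377 -0.1670409   0.41271066  0.62353198] [ 0.0037  0.0006 -0.0032 -0.0006  0.0037  0.0013 -0.0042 -0.0012]
```

View pics/w2c.png

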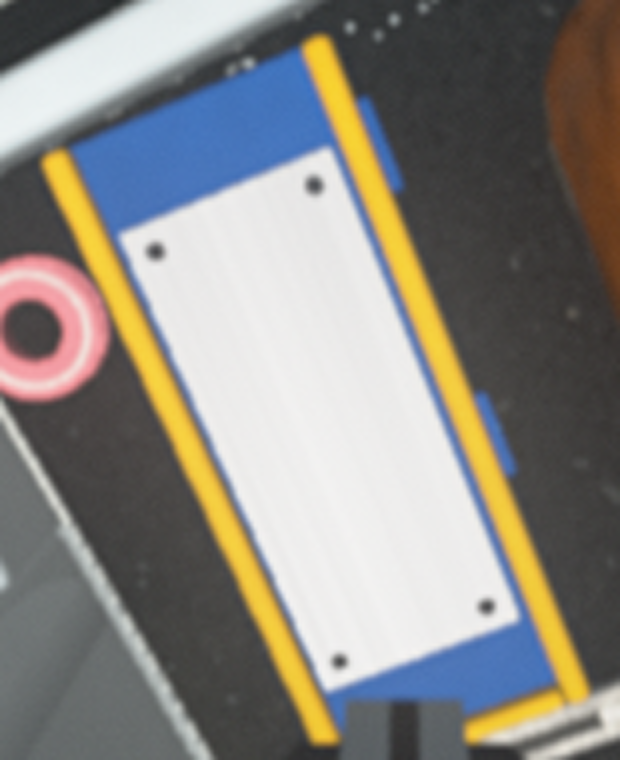

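```bash
python3 - <<'E'
from h import *
w=shot("wrist");t=shot("top")
W=dict(FR=(118,235),FL=(332,147),RL=(520,620),RR=(328,692));T=dict(RL=(168,127),RR=(291,130),FL=(160,407),FR=(279,417))
P={}
for k in W:
    a=(155+W[k][0]/4,60+W[k][1]/4);b=(350+T[k][0]/7,160+T[k][1]/7)
    P[k]=atz(w,*a,.193);print(k,P[k].round(4),tri([(w,*a),(t,*b)]).round(4))
c=sum(P.values())/4;print(c);d=P['RL']+P['RR']-P['FL']-P['FR'];print(np.hypot(*d[:2])/2,np.arctan2(d[1],d[0]))
d=P['FL']+P['RL']-P['FR']-P['RR'];print(np.hypot(*d[:2])/2,np.arctan2(-d[0],d[1]))
for u,v,z in [(75,150,.19),(300,48,.19),(42,155,.198),(330,38,.198)]: print("front",atz(w,155+u/4,60+v/4,z).round(4))
for u,v in[(30,328)]: print("tape",atz(w,155+u/4,60+v/4,.014))
E
```

```text
FR [ 0.3997 -0.3471  0.193 ] [ 0.3994 -0.3486  0.1899]
FL [ 0.4044 -0.2912  0.193 ] [ 0.4028 -0.2918  0.2009]
RL [ 0.5335 -0.3015  0.193 ] [ 0.5301 -0.3005  0.2006]
RR [ 0.5295 -0.3564  0.193 ] [ 0.532  -0.3591  0.1872]
[ 0.46676086 -0.3240351   0.193     ]
0.12976795716769557 -0.0759550931066355
0.055586813451501925 -0.0778612693681471
front [ 0.3777 -0.347   0.19  ]
front [ 0.3811 -0.2878  0.19  ]
front [ 0.3759 -0.3528  0.198 ]
front [ 0.3828 -0.2803  0.198 ]
tape [ 0.41221117 -0.43493754  0.014     ]
```

```bash
cat >> kin.py <<'E'
from scipy.spatial.transform import Rotation as R
P0=[2.85e-4,-.13185,.45969,.61967,-.08237]; OFF=.0255
LO=np.array([-2.83,-.83,.07,-1.14,.01,-2.97]);HI=np.array([2.83,2.19,2.5,4.28,3,2.97])
ZERO=None
def fk(q,L6):
    r0,z0,L1,L2,d=P0;zs=z0+L6;a,b=q[1],q[1]+q[2]
    w=np.array([r0+L1*np.sin(a)+L2*np.sin(b)-d*np.cos(b),OFF,zs+L1*np.cos(a)+L2*np.cos(b)+d*np.sin(b)])
    A=R.from_euler('z',q[0]);F=A*R.from_euler('Y',b)*R.from_euler('ZYZ',[q[3],q[4],q[5]])
    M=F.as_matrix();return A.apply(w)+L6*M[:,2],M,A.apply(w)
# tool axes: y=approach. M-> tool matrix: T=M@C
def calibC():
    q,_=D[3];M=fk(q,.2)[1];T=np.array([[.897,-.001,.443],[-.443,.001,.897],[-.002,-1,.001]]);return M.T@T
C=np.round(calibC(),2)
def ik(p,T,L6,seed,n=1):
    def f(q):
        x,M,_=fk(q,L6);return np.r_[(x-p)*10,R.from_matrix((M@C).T@T).as_rotvec()*2]
    best=[]
    rng=np.random.default_rng(0)
    for i in range(40):
        s0=np.clip(seed if i==0 else rng.uniform(LO,HI),LO+1e-3,HI-1e-3)
        s=least_squares(f,s0,bounds=(LO,HI))
        if s.cost<1e-6 and not any(np.allclose(s.x,b,atol=1e-2) for b in best): best.append(s.x)
    return best
E
python3 - <<'E'
from kin import *
print(calibC().round(3))
def tool(yaw,zs):
    y=np.array([np.cos(yaw),np.sin(yaw),0]);z=np.array([0,0,zs]);return np.c_[np.cross(y,z),y,z]
for L6 in(.15,.22,.3):
  for nm,p,dy in(("rest",[.35,-.33,.1915],-.076),("box",[.32,.355,.203],0)):
    for yw in (75,90,105):
      for zs in(1,-1):
        for q in ik(np.array(p),tool(np.radians(yw)+dy,zs),L6,[0,0,1.5,1.5,1.5,0]): print(L6,nm,yw,zs,q.round(2))
E
```

```text
[[-0.    -0.    -1.   ]
 [-1.    -0.001  0.   ]
 [-0.     1.    -0.001]]
0.15 rest 75 1 [-1.05  0.01  1.91  1.29  2.23 -2.01]
0.15 rest 75 -1 [-1.05  0.01  1.91  1.29  2.23  1.13]
0.15 rest 90 1 [-1.    0.07  1.85  1.15  2.42 -2.1 ]
0.15 rest 90 -1 [-1.    0.07  1.85  1.15  2.42  1.04]
0.15 rest 105 1 [-0.94  0.11  1.8   0.96  2.59 -2.26]
0.15 rest 105 -1 [-0.94  0.11  1.8   0.96  2.59  0.88]
0.15 box 75 1 [ 0.57 -0.55  2.33  1.79  0.76 -1.87]
0.15 box 75 -1 [ 0.57 -0.55  2.33  1.79  0.76  1.27]
0.15 box 90 1 [ 0.5  -0.46  2.27  1.7   1.08 -1.84]
0.15 box 90 -1 [ 0.5  -0.46  2.27  1.7   1.08  1.3 ]
0.15 box 105 1 [ 0.47 -0.36  2.2   1.63  1.37 -1.85]
0.15 box 105 -1 [ 0.47 -0.36  2.2   1.63  1.37  1.29]
0.22 rest 75 1 [-1.14  0.19  1.84  1.14  2.27 -2.19]
0.22 rest 75 -1 [-1.14  0.19  1.84  1.14  2.27  0.95]
0.22 rest 90 1 [-1.07  0.26  1.76  0.99  2.43 -2.29]
0.22 rest 90 -1 [-1.07  0.26  1.76  0.99  2.43  0.86]
0.22 rest 105 1 [-0.99  0.31  1.69  0.79  2.56 -2.44]
0.22 rest 105 -1 [-0.99  0.31  1.69  0.79  2.56  0.7 ]
0.22 box 75 1 [ 0.41 -0.64  2.49  1.79  0.93 -1.93]
0.22 box 75 -1 [ 0.41 -0.64  2.49  1.79  0.93  1.21]
0.22 box 90 1 [ 0.33 -0.46  2.39  1.69  1.27 -1.95]
0.22 box 90 -1 [ 0.33 -0.46  2.39  1.69  1.27  1.19]
0.22 box 105 1 [ 0.3  -0.29  2.28  1.59  1.54 -1.99]
0.22 box 105 -1 [ 0.3  -0.29  2.28  1.59  1.54  1.15]
0.3 rest 75 1 [-1.22  0.4   1.73  1.    2.28 -2.35]
0.3 rest 75 -1 [-1.22  0.4   1.73  1.    2.28  0.79]
0.3 rest 90 1 [-1.13  0.49  1.61  0.85  2.42 -2.44]
0.3 rest 90 -1 [-1.13  0.49  1.61  0.85  2.42  0.71]
0.3 rest 105 1 [-1.03  0.55  1.52  0.66  2.54 -2.57]
0.3 rest 105 -1 [-1.03  0.55  1.52  0.66  2.54  0.57]
0.3 box 90 1 [ 0.09 -0.36  2.48  1.62  1.49 -2.13]
0.3 box 90 -1 [ 0.09 -0.36  2.48  1.62  1.49  1.02]
0.3 box 105 1 [ 0.1  -0.13  2.31  1.48  1.7  -2.18]
0.3 box 105 -1 [ 0.1  -0.13  2.31  1.48  1.7   0.96]
```

```bash
python3 -m pendant '0 0 0 0 -0.1275 0 1; 0 0 0 0 -0.1275 0 1; 0 0 0 0 -0.1275 0 1; 0 0 0 0 -0.1275 0 1; 0.8 4 -2 0 0 0 1; 0 4 0 0 0 0 1; 0 4 0 0 0 0 1; 0 4 0 0 0 0 1;0 1.5 0 0 0 0 1; 0 0 0 0 0 0 1'; python3 - <<'E'
from h import *
st()
shot("top","t3");c=shot("top");crop(c,"t3c",340,150,420,240,6)
E
```

```text
t: 4.55
eef_pos: [0.4804, -0.3245, 0.2242]
tool_rot: [-0.706, -0.018, 0.019, 0.707]
force: [0.0, -0.3, -0.4]
finger_gap: 0.0001
t 4.55 p [ 0.4804 -0.3245  0.2242] F [ 0.  -0.3 -0.4] gap 0.0001
[[0.999, -0.002, -0.052], [0.052, 0.001, 0.999], [-0.002, -1.0, 0.001]] q [-0.638 -0.082  1.684  0.     1.542 -2.261]
```

View pics/t3.png

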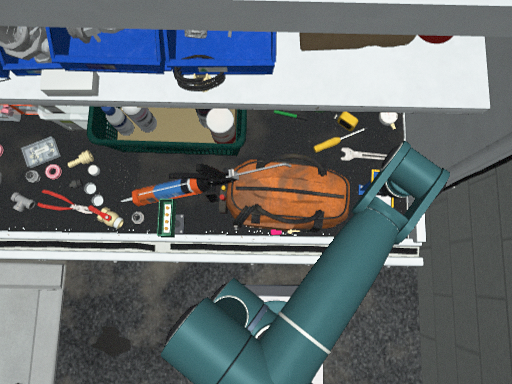

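Now I press down in small steps.

```bash
python3 -m pendant '0 0.7 0 0 0 0 1; 0 0.3 0 0 0 0 1; 0 0 0 0 0 0 1; 0 0.1 0 0 0 0 1; 0 0 0 0 0 0 1'
```

```text
t: 5.15
eef_pos: [0.4806, -0.3256, 0.2145]
tool_rot: [0.707, 0.018, -0.018, -0.707]
force: [0.0, 0.4, -0.3]
finger_gap: -0.0001
```

```bash
python3 -m pendant '0 0.15 0 0 0 0 1; 0 0.1 0 0 0 0 1; 0 0 0 0 0 0 1'; python3 -m pendant '0 0.1 0 0 0 0 1; 0 0 0 0 0 0 1'
```

```text
t: 5.45
eef_pos: [0.4806, -0.3256, 0.212]
tool_rot: [0.707, 0.018, -0.018, -0.707]
force: [0.0, 0.2, 2.5]
finger_gap: -0.0
t: 5.65
eef_pos: [0.4808, -0.3257, 0.212]
tool_rot: [0.707, 0.018, -0.018, -0.707]
force: [-2.1, 2.0, 9.3]
finger_gap: -0.0002
```

```bash
python3 -m pendant '-0.4 0 0.05 0 0 0 1; -0.66 0 0.084 0 0 0 1; -0.66 0 0.084 0 0 0 1; -0.66 0 0.084 0 0 0 1; -0.66 0 0.084 0 0 0 1; 0 0 0 0 0 0 1'; python3 - <<'E'
from h import *
st();shot("wrist","w4")
E
```

```text
t: 6.25
eef_pos: [0.4498, -0.3235, 0.212]
tool_rot: [0.707, 0.018, -0.018, -0.706]
force: [-2.6, -0.5, 8.8]
finger_gap: 0.0001
t 6.25 p [ 0.4498 -0.3235  0.212 ] F [-2.6 -0.5  8.8] gap 0.0001
[[0.999, 0.001, -0.051], [0.051, -0.001, 0.999], [0.001, -1.0, -0.001]] q [-0.669 -0.137  1.755 -0.     1.522 -2.291]
```

View pics/w4.png

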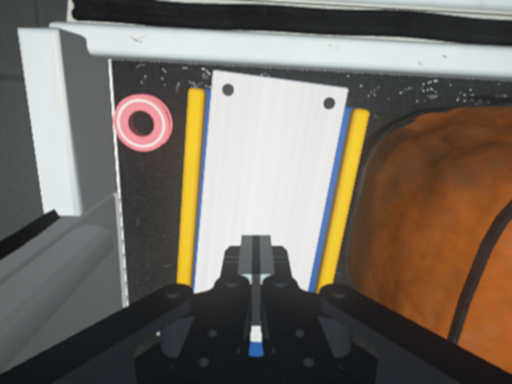

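The plate follows the finger. Its front edge, from (213,70) to (348,88), is just past the rail tips. I continue the drag.

```bash
python3 -m pendant '-0.66 0 0.084 0 0 0 1; -0.66 0 0.084 0 0 0 1; -0.66 0 0.084 0 0 0 1; -0.66 0 0.084 0 0 0 1; -0.66 0 0.084 0 0 0 1; -0.3 0 0.04 0 0 0 1; 0 0 0 0 0 0 1;0 0 0 0 0 0 1'; python3 - <<'E'
from h import *
st();c=shot("wrist","w5")
E
```

```text
t: 7.1
eef_pos: [0.4139, -0.3208, 0.212]
tool_rot: [0.707, 0.018, -0.018, -0.706]
force: [-2.9, 0.6, 10.8]
finger_gap: -0.0001
t 7.1 p [ 0.4139 -0.3208  0.212 ] F [-2.9  0.6 10.8] gap -0.0001
[[0.999, 0.001, -0.051], [0.051, -0.001, 0.999], [0.001, -1.0, -0.001]] q [-0.708 -0.206  1.815 -0.     1.531 -2.33 ]
```

View pics/w5.png

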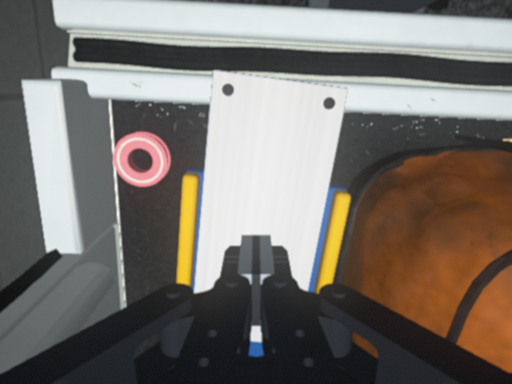

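```bash
python3 - <<'E'
from h import *
c=shot("wrist")
a=atz(c,214,70,.193);b=atz(c,347,87,.193);print(a,b,np.hypot(*(a-b)[:2]),"yaw",np.arctan2(-(b-a)[0],(b-a)[1]))
y=np.arctan2(-(b-a)[0],(b-a)[1]);m=(a+b)/2;cen=m+.065*np.array([np.cos(y),np.sin(y),0]);print("cen",cen,"front",m)
print(atz(c,190,173,.198),atz(c,342,190,.198))
E
python3 -m pendant '0 -0.5 0 0 0 0 1; 0 -2 0 0 0 0 1; 0 -4 0 0 0 0 1; 0 -4 0 0 0 0 1; 0 0 0 0 0 0 1'; python3 - <<'E'
from h import *
st();c=shot("wrist","w6")
E
```

```text
[ 0.33293456 -0.34204436  0.193     ] [ 0.3367037  -0.28806414  0.193     ] 0.054111649646867696 yaw -0.06971140446303283
cen [ 0.39966126 -0.31958182  0.193     ] front [ 0.33481913 -0.31505425  0.193     ]
[ 0.37463994 -0.35095841  0.198     ] [ 0.37880084 -0.28600073  0.198     ]
t: 7.7
eef_pos: [0.4145, -0.321, 0.3216]
tool_rot: [0.709, 0.02, -0.016, -0.705]
force: [0.2, -0.2, -0.0]
finger_gap: 0.0001
t 7.7 p [ 0.4145 -0.321   0.3216] F [ 0.2 -0.2 -0. ] gap 0.0001
[[0.999, 0.005, -0.051], [0.051, -0.005, 0.999], [0.005, -1.0, -0.005]] q [-0.708 -0.228  1.657  0.     1.705 -2.33 ]
```

View pics/w6.png

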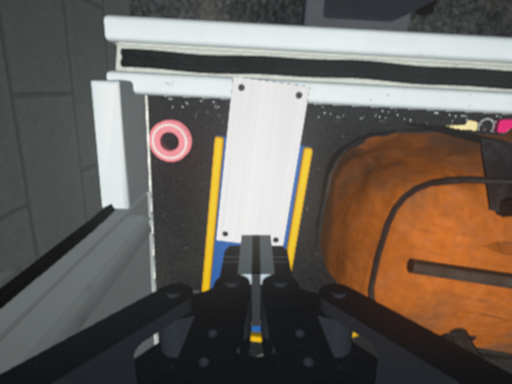

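```bash
python3 -m pendant '-2.05 0 -3.4 0 0 0 0; -2.05 0 -3.4 0 0 0 0; -2.05 0 -3.4 0 0 0 0; -2.05 0 -3.4 0 0 0 0; 0 0 0 0.12 0 0 0; 0 0 0 0.14 0 0 0; 0 0 0 0.14 0 0 0;  0 0 0 0.14 0 0 0; 0 0 0 0 0 0 0; 0 0 0 0 0 0 0'; python3 - <<'E'
from h import *
o=st()
from kin import *
q=o["joint_pos"]
for L in (.15,.2,.25,.3): 
    x,M,w=fk(q,L);print(L,x.round(4),(M@C).round(3).tolist(),w)
E
```

```text
t: 8.75
eef_pos: [0.3389, -0.4609, 0.3143]
tool_rot: [-0.493, -0.012, 0.022, 0.87]
force: [0.1, 0.1, 1.1]
finger_gap: 0.0425
t 8.75 p [ 0.3389 -0.4609  0.3143] F [0.1 0.1 1.1] gap 0.0425
[[0.999, -0.027, -0.043], [0.051, 0.513, 0.857], [-0.001, -0.858, 0.513]] q [-1.084  0.148  1.365  0.255  2.111 -2.628]
0.15 [ 0.342  -0.5225  0.2974] [[0.999, -0.027, -0.043], [0.051, 0.513, 0.857], [-0.001, -0.858, 0.513]] [ 0.34599976 -0.59941446  0.42611654]
0.2 [ 0.3406 -0.4969  0.3045] [[0.999, -0.027, -0.043], [0.051, 0.513, 0.857], [-0.001, -0.858, 0.513]] [ 0.34599976 -0.59941446  0.47611654]
0.25 [ 0.3393 -0.4712  0.3116] [[0.999, -0.027, -0.043], [0.051, 0.513, 0.857], [-0.001, -0.858, 0.513]] [ 0.34599976 -0.59941446  0.52611654]
0.3 [ 0.3379 -0.4456  0.3187] [[0.999, -0.027, -0.043], [0.051, 0.513, 0.857], [-0.001, -0.858, 0.513]] [ 0.34599976 -0.59941446  0.57611654]
```

```bash
python3 - <<'E'
from kin import *
def tool(yaw,zs=1):
    y=np.array([np.cos(yaw),np.sin(yaw),0]);z=np.array([0,0,zs]);return np.c_[np.cross(y,z),y,z]
L=.27
for nm,p,dy in(("rest",[.339,-.322,.1915],-.07),("out",[.339,-.45,.1915],-.07),("out",[.339,-.45,.30],-.07),("mid",[.35,-.1,.3],-.03),("mid",[.33,.15,.3],-.03),("mid",[.33,.0,.3],-.03),("box",[.317,.353,.23],0),("box",[.317,.353,.203],0)):
    for yw in (88,92,97,102):
        for q in ik(np.array(p),tool(np.radians(yw)+dy),L,[0,0,1.5,1.5,1.5,-2]): print(nm,p,yw,q.round(2),fk(q,L)[2].round(3))
E
```

```text
rest [0.339, -0.322, 0.1915] 88 [-1.12  0.37  1.71  0.9   2.41 -2.39] [ 0.311 -0.591  0.192]
rest [0.339, -0.322, 0.1915] 92 [-1.1   0.39  1.69  0.85  2.44 -2.42] [ 0.33  -0.592  0.192]
rest [0.339, -0.322, 0.1915] 97 [-1.07  0.41  1.66  0.79  2.48 -2.47] [ 0.353 -0.592  0.192]
rest [0.339, -0.322, 0.1915] 102 [-1.04  0.43  1.63  0.72  2.52 -2.52] [ 0.377 -0.589  0.192]
out [0.339, -0.45, 0.1915] 88 [-1.2   0.58  1.42  0.9   2.51 -2.35] [ 0.311 -0.719  0.192]
out [0.339, -0.45, 0.1915] 92 [-1.17  0.6   1.39  0.85  2.55 -2.39] [ 0.33  -0.72   0.192]
out [0.339, -0.45, 0.1915] 97 [-1.15  0.61  1.37  0.78  2.6  -2.44] [ 0.353 -0.72   0.192]
out [0.339, -0.45, 0.1915] 102 [-1.12  0.63  1.34  0.69  2.64 -2.51] [ 0.377 -0.717  0.192]
out [0.339, -0.45, 0.3] 88 [-1.2   0.47  1.38  1.09  2.59 -2.12] [ 0.311 -0.719  0.3  ]
out [0.339, -0.45, 0.3] 92 [-1.17  0.49  1.35  1.05  2.64 -2.15] [ 0.33 -0.72  0.3 ]
out [0.339, -0.45, 0.3] 97 [-1.15  0.51  1.32  0.99  2.69 -2.21] [ 0.353 -0.72   0.3  ]
out [0.339, -0.45, 0.3] 102 [-1.12  0.53  1.3   0.91  2.74 -2.27] [ 0.377 -0.717  0.3  ]
mid [0.35, -
[... 1012 characters left out ...]
0.3  ]
box [0.317, 0.353, 0.23] 88 [ 0.18 -0.52  2.47  1.65  1.37 -1.96] [0.308 0.083 0.23 ]
box [0.317, 0.353, 0.23] 92 [ 0.17 -0.45  2.43  1.63  1.44 -1.98] [0.326 0.083 0.23 ]
box [0.317, 0.353, 0.23] 97 [ 0.17 -0.37  2.38  1.59  1.53 -2.01] [0.35  0.085 0.23 ]
box [0.317, 0.353, 0.23] 102 [ 0.17 -0.3   2.33  1.55  1.61 -2.03] [0.373 0.089 0.23 ]
box [0.317, 0.353, 0.203] 88 [ 0.18 -0.45  2.48  1.67  1.37 -2.04] [0.308 0.083 0.203]
box [0.317, 0.353, 0.203] 92 [ 0.17 -0.39  2.44  1.64  1.45 -2.06] [0.326 0.083 0.203]
box [0.317, 0.353, 0.203] 97 [ 0.17 -0.32  2.39  1.59  1.53 -2.08] [0.35  0.085 0.203]
box [0.317, 0.353, 0.203] 102 [ 0.17 -0.25  2.34  1.55  1.61 -2.09] [0.373 0.089 0.203]
```

```bash
python3 - <<'E'
from h import *
t=shot("top")
crop(t,"t7",200,130,420,270,3.6)
for u,v in [(228,200),(232,215),(250,228),(290,230),(340,228),(350,205),(350,180)]:
  for z in(0,.1,.2): print((u,v),z,atz(t,u,v,z).round(3))
E
```

```text
(228, 200) 0 [0.483 0.179 0.   ]
(228, 200) 0.1 [0.467 0.171 0.1  ]
(228, 200) 0.2 [0.45  0.163 0.2  ]
(232, 215) 0 [0.429 0.163 0.   ]
(232, 215) 0.1 [0.416 0.156 0.1  ]
(232, 215) 0.2 [0.403 0.149 0.2  ]
(250, 228) 0 [0.383 0.098 0.   ]
(250, 228) 0.1 [0.373 0.095 0.1  ]
(250, 228) 0.2 [0.363 0.092 0.2  ]
(290, 230) 0 [ 0.379 -0.045  0.   ]
(290, 230) 0.1 [ 0.369 -0.039  0.1  ]
(290, 230) 0.2 [ 0.359 -0.033  0.2  ]
(340, 228) 0 [ 0.389 -0.224  0.   ]
(340, 228) 0.1 [ 0.379 -0.207  0.1  ]
(340, 228) 0.2 [ 0.368 -0.189  0.2  ]
(350, 205) 0 [ 0.473 -0.261  0.   ]
(350, 205) 0.1 [ 0.457 -0.242  0.1  ]
(350, 205) 0.2 [ 0.442 -0.222  0.2  ]
(350, 180) 0 [ 0.565 -0.263  0.   ]
(350, 180) 0.1 [ 0.544 -0.243  0.1  ]
(350, 180) 0.2 [ 0.522 -0.223  0.2  ]
```

View pics/t7.png

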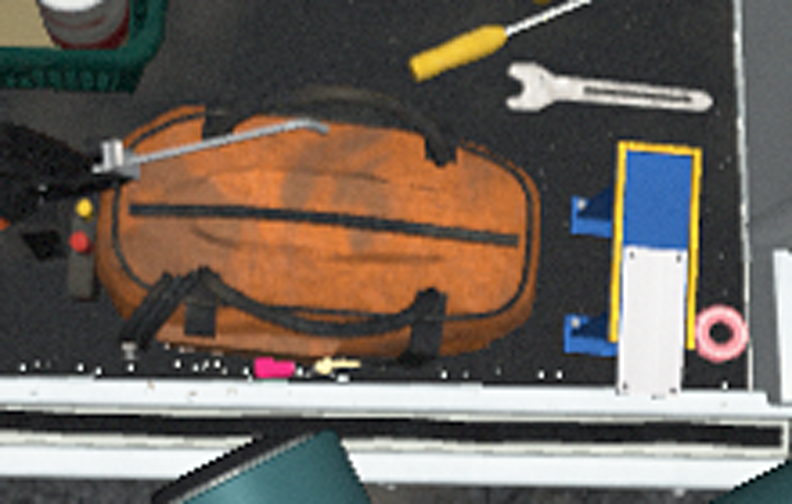

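A measured front edge of the bag at about x = 0.37–0.40 leaves no room for the wrist if I use a horizontal grip at the box. I'll grip the overhanging end from above instead, across its 56 mm width, so the fingers pass outside the 44 mm wide box.

```bash
python3 -m pendant '0 0 0 -0.14 0 0 -1; 0 0 0 -0.14 0 0 -1; 0 0 0 -0.14 0 0 -1; 0 0 0 -0.12 0 0 -1; 0 0 0 0 0.12 0 -1; 0 0 3.65 0 0 0 -1; 0 0 3.65 0 0 0 -1; 0 0 3.65 0 0 0 -1; 0 0 3.65 0 0 0 -1; 0 0 0 0 0 0 -1'; python3 - <<'E'
from h import *
st();c=shot("wrist","w8")
E
```

```text
t: 9.8
eef_pos: [0.349, -0.3115, 0.3176]
tool_rot: [0.708, -0.022, 0.024, -0.705]
force: [0.5, -0.3, 0.3]
finger_gap: 0.0853
t 9.8 p [ 0.349  -0.3115  0.3176] F [ 0.5 -0.3  0.3] gap 0.0853
[[0.998, 0.004, 0.065], [-0.065, -0.005, 0.998], [0.004, -1.0, -0.004]] q [-7.830e-01 -3.550e-01  1.764e+00 -1.000e-03  1.727e+00 -2.289e+00]
```

View pics/w8.png

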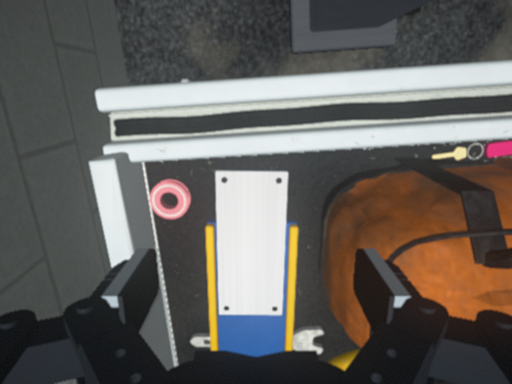

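The whole plate is visible, from (216,171) to (288,171) at the front and (218,316) to (283,316) at the rear. It lies straight between the rails and overhangs the front.

```bash
python3 - <<'E'
from h import *
c=shot("wrist");crop(c,"w8c",195,160,305,325,4.5)
q=[atz(c,*p,.193) for p in [(216,171),(288,171),(283,316),(218,316)]]
for x in q: print(x.round(4))
print(sum(q)/4,(q[0]+q[1])/2,np.linalg.norm(q[2]-q[1]),np.linalg.norm(q[1]-q[0]))
d=q[2]+q[3]-q[0]-q[1];print(np.arctan2(d[1],d[0]))
print(atz(c,299,226,.198),atz(c,205,225,.198))
E
```

```text
[ 0.3327 -0.3434  0.193 ]
[ 0.3362 -0.2887  0.193 ]
[ 0.4664 -0.298   0.193 ]
[ 0.4629 -0.3548  0.193 ]
[ 0.39952931 -0.32120394  0.193     ] [ 0.33444197 -0.31604401  0.193     ] 0.1304872379968129 0.054769299056792925
-0.07911156970337596
[ 0.3798068  -0.28216299  0.198     ] [ 0.37428798 -0.35565126  0.198     ]
```

View pics/w8c.png

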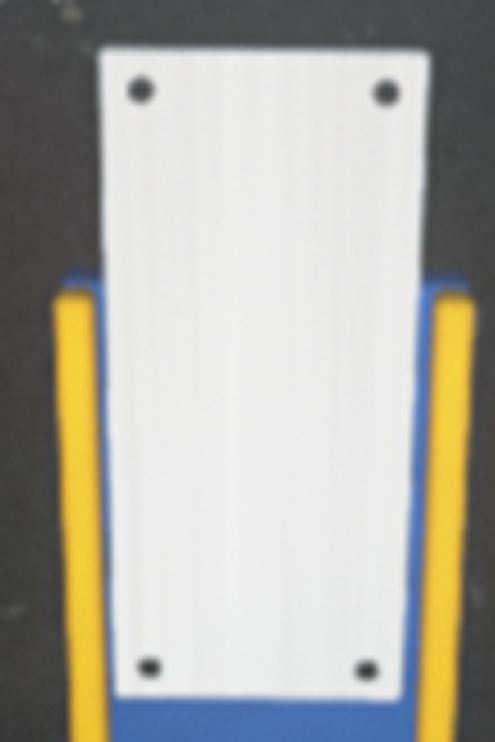

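```bash
python3 -m pendant '0.4 3 -0.58 0 0.01 0 -1; 0 3 0 0 0 0 -1; 0 3 0 0 0 0 -1; 0 2 0 0 0 0 -1; 0 0 0 0 0 0 -1; 0 0 0 0 0 0 -1'; python3 - <<'E'
from h import *
st();c=shot("wrist","w9")
E
```

```text
t: 10.5
eef_pos: [0.3525, -0.3215, 0.2066]
tool_rot: [0.707, -0.028, 0.028, -0.706]
force: [0.4, -0.5, 0.5]
finger_gap: 0.0853
t 10.5 p [ 0.3525 -0.3215  0.2066] F [ 0.4 -0.5  0.5] gap 0.0853
[[0.997, 0.0, 0.079], [-0.079, -0.001, 0.997], [0.0, -1.0, -0.001]] q [-0.793 -0.314  1.91  -0.     1.544 -2.284]
```

View pics/w9.png

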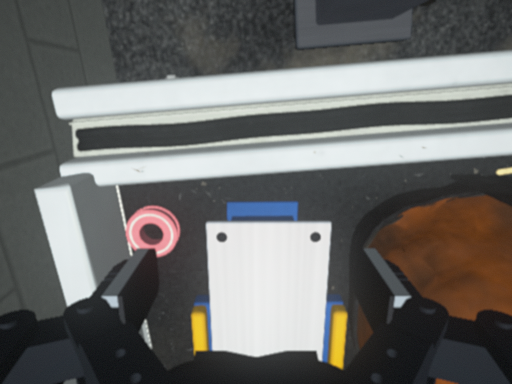

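```bash
python3 -m pendant '0 1.15 0.4 0 0 0 -1; 0 0 0 0 0 0 -1; 0 0 0 0 0 0 1; 0 0 0 0 0 0 1; 0 0 0 0 0 0 1; 0 0 0 0 0 0 1; 0 0 0 0 0 0 1; 0 0 0 0 0 0 1' 60; python3 - <<'E'
from h import *
st();c=shot("wrist","w10")
E
```

```text
t: 11.35
eef_pos: [0.353, -0.3171, 0.1946]
tool_rot: [0.707, -0.028, 0.028, -0.706]
force: [-0.2, 0.2, 5.9]
finger_gap: 0.0538
t 11.35 p [ 0.353  -0.3171  0.1946] F [-0.2  0.2  5.9] gap 0.0538
[[0.997, 0.0, 0.079], [-0.079, -0.0, 0.997], [0.001, -1.0, -0.0]] q [-0.786 -0.315  1.931  0.     1.525 -2.278]
```

View pics/w10.png

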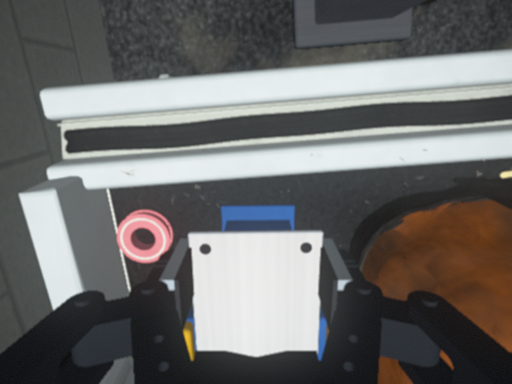

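The pads hold the plate's edges at (185,270) and (330,270). I raise the grip force and lift slowly.

```bash
python3 -m pendant '0 0 0 0 0 0 1; 0 0 0 0 0 0 1; 0 -0.5 0 0 0 0 1; 0 -0.5 0 0 0 0 1; 0 -1 0 0 0 0 1; 0 -1 0 0 0 0 1; 0 -2 0 0 0 0 1; 0 0 0 0 0 0 1; 0 0 0 0 0 0 1' 100; python3 - <<'E'
from h import *
st();c=shot("wrist","w11");c=shot("top","t11");c=shot("side","s11");crop(c,"s11c",200,80,400,260,4)
E
```

```text
t: 12.3
eef_pos: [0.3529, -0.317, 0.2445]
tool_rot: [0.707, -0.028, 0.028, -0.706]
force: [0.1, 1.0, -1.4]
finger_gap: 0.0516
t 12.3 p [ 0.3529 -0.317   0.2445] F [ 0.1  1.  -1.4] gap 0.0516
[[0.997, 0.001, 0.079], [-0.079, -0.001, 0.997], [0.001, -1.0, -0.001]] q [-0.786 -0.331  1.863 -0.     1.609 -2.278]
```

View pics/w11.png

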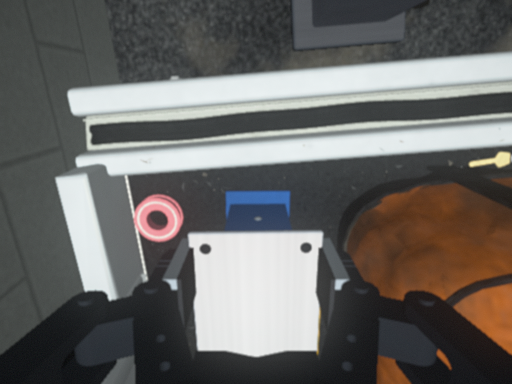

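View pics/s11c.png

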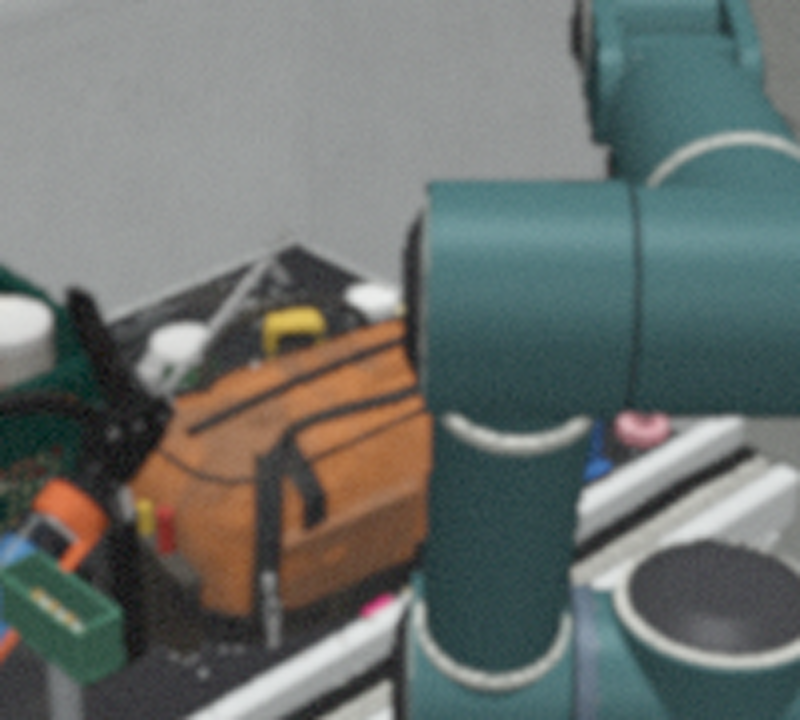

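The holes at (206,248) and (305,247) have not shifted in the picture, so nothing has slipped. I carry it over at z of about 0.325.

```bash
python3 -m pendant '0 -4 0 0 0 0 1; 0 -4 0 0 0 0 1; 0 0 0 0 -0.04 0 1; 0 0 0 0 -0.039 0 1; 0.6 0 3 0 0 0 1; 0.8 0 4 0 0 0 1; 0.8 0 4 0 0 0 1; 0.8 0 4 0 0 0 1;0.8 0 4 0 0 0 1; 0 0 3 0 0 0 1'; python3 -m pendant '0 0 4 0 0 0 1; 0 0 4 0 0 0 1; 0 0 4 0 0 0 1; 0 0 4 0 0 0 1; 0 0 4 0 0 0 1; -0.5 0 4 0 0 0 1; -0.9 0 4 0 0 0 1; -0.9 0 4 0 0 0 1; -0.9 0 4 0 0 0 1; 0 0 0 0 0 0 1';  python3 - <<'E'
from h import *
st();c=shot("wrist","w12");shot("top","t12")
E
```

```text
t: 13.45
eef_pos: [0.3909, -0.0949, 0.3236]
tool_rot: [-0.707, -0.0, 0.001, 0.707]
force: [1.0, 0.1, -1.0]
finger_gap: 0.0523
t: 14.45
eef_pos: [0.3573, 0.2664, 0.3232]
tool_rot: [0.707, 0.001, -0.002, -0.707]
force: [-0.4, -0.2, -1.4]
finger_gap: 0.0521
t 14.45 p [0.3573 0.2664 0.3232] F [-0.4 -0.2 -1.4] gap 0.0521
[[1.0, -0.002, -0.005], [0.005, -0.0, 1.0], [-0.002, -1.0, -0.0]] q [ 5.830e-01 -4.010e-01  1.788e+00  1.000e-03  1.756e+00 -9.920e-01]
```

View pics/w12.png

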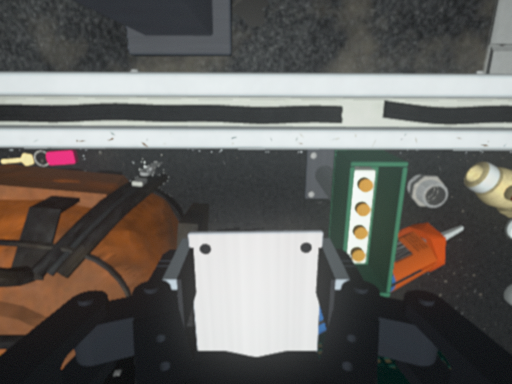

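View pics/t12.png

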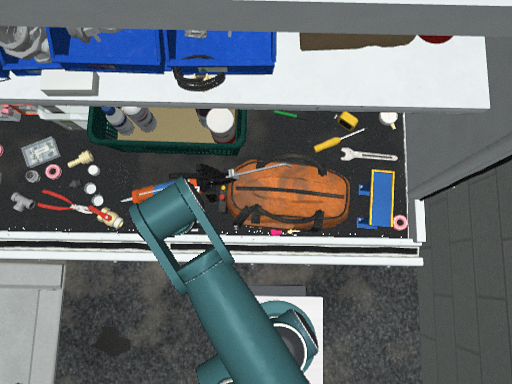

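The plate is still held. The box shows at (335–407,150–295), which gives me a second wrist view to triangulate from.

```bash
python3 - <<'E'
from h import *
c=shot("wrist");crop(c,"w12c",310,140,420,305,4.5);np.save("w12.npy",c["pose"])
E
```

```text
(no output)
```

View pics/w12c.png

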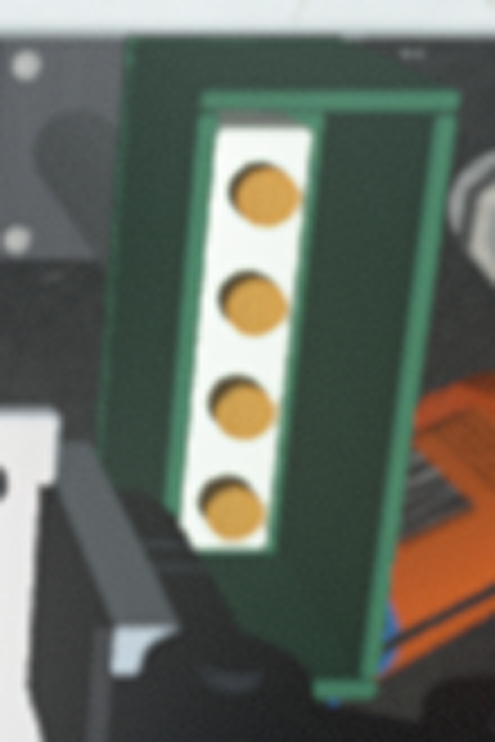

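```bash
python3 - <<'E'
from h import *
K=vision.camera("wrist")["K"] 
w1=dict(K=K,pose=np.array([[0.4463,-0.8559,-0.2614,0.3239],[0.8949,0.4266,0.1308,0.3989],[-0.0005,-0.2923,0.9563,0.5239],[0,0,0,1]]))
w2=dict(K=K,pose=np.load("w12.npy"));t=shot("top")
W={'A':(42,134),'B':(202,45),'C':(398,464)};V={'A':(202,92),'B':(460,92),'C':(376,698)}
for k in W:
    a=(195+W[k][0]/4,95+W[k][1]/4);b=(310+V[k][0]/4.5,140+V[k][1]/4.5)
    print(k,"w1",atz(w1,*a,.2).round(4),"w12",atz(w2,*b,.2).round(4),"tri",tri([(w1,*a),(w2,*b)]).round(4))
# plate
zp=.3232-.0025
q=[atz(w2,u,v,zp) for u,v in[(190,232),(323,232)]];print(q,vision and bot.get_obs()["eef_pos"])
E
```

```text
A w1 [0.3358 0.339  0.2   ] w12 [0.3349 0.3374 0.2   ] tri [0.3358 0.3384 0.1963]
B w1 [0.3344 0.3828 0.2   ] w12 [0.3348 0.3803 0.2   ] tri [0.3351 0.3825 0.1959]
C w1 [0.4508 0.3804 0.2   ] w12 [0.4515 0.3805 0.2   ] tri [0.4508 0.3803 0.2006]
[array([0.33975528, 0.23623322, 0.3207    ]), array([0.33959302, 0.29065256, 0.3207    ])] [0.35901386 0.26224259 0.32413292]
```

```bash
python3 -m pendant '0 0 0 0 0 0 1; 0 0 0 0 0 0 1'
```

```text
t: 14.9
eef_pos: [0.359, 0.2624, 0.3244]
tool_rot: [-0.707, 0.0, -0.001, 0.707]
force: [-0.3, -0.0, -1.0]
finger_gap: 0.0522
```

```bash
python3 -m pendant '-0.4 0 3.2 0 0 0 1; -0.4 0 3.2 0 0 0 1; -0.4 0 3.26 0 0 0 1; 0 3 0 0 0 0 1; 0 3 0 0 0 0 1; 0 2.5 0 0 0 0 1; 0 0 0 0 0 0 1; 0 0 0 0 0 0 1; 0 0 0 0 0 0 1'; python3 - <<'E'
from h import *
st();c=shot("wrist","w13");c=shot("side","s13");crop(c,"s13c",160,190,270,300,5);c=shot("top","t13");crop(c,"t13c",120,170,220,245,7)
E
```

```text
t: 15.8
eef_pos: [0.3472, 0.3598, 0.2412]
tool_rot: [-0.707, -0.001, -0.001, 0.708]
force: [0.0, 0.3, -0.8]
finger_gap: 0.0519
t 15.8 p [0.3472 0.3598 0.2412] F [ 0.   0.3 -0.8] gap 0.0519
[[1.0, 0.002, 0.0], [-0.0, 0.002, 1.0], [0.002, -1.0, 0.002]] q [ 0.752 -0.271  1.821 -0.     1.589 -0.818]
```

View pics/w13.png

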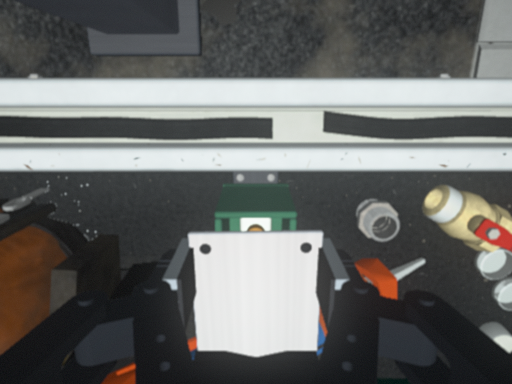

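View pics/s13c.png

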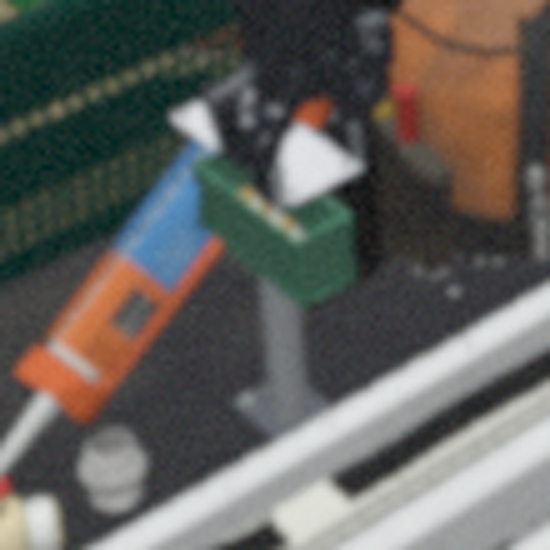

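View pics/t13c.png

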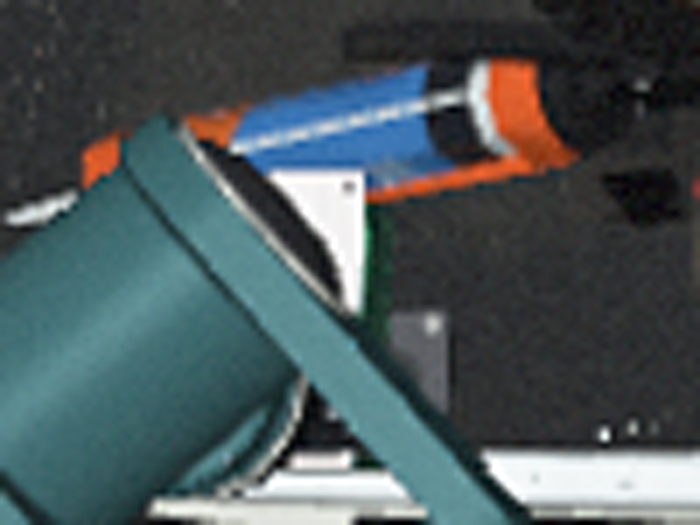

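```bash
python3 - <<'E'
from h import *
c=shot("wrist");crop(c,"w13c",180,165,335,270,5)
st()
E
```

```text
t 16.0 p [0.3469 0.3598 0.2403] F [-0.9 -0.1 -0.8] gap 0.052
[[1.0, 0.001, -0.0], [0.0, 0.001, 1.0], [0.001, -1.0, 0.001]] q [ 0.753 -0.271  1.822 -0.     1.589 -0.818]
```

View pics/w13c.png

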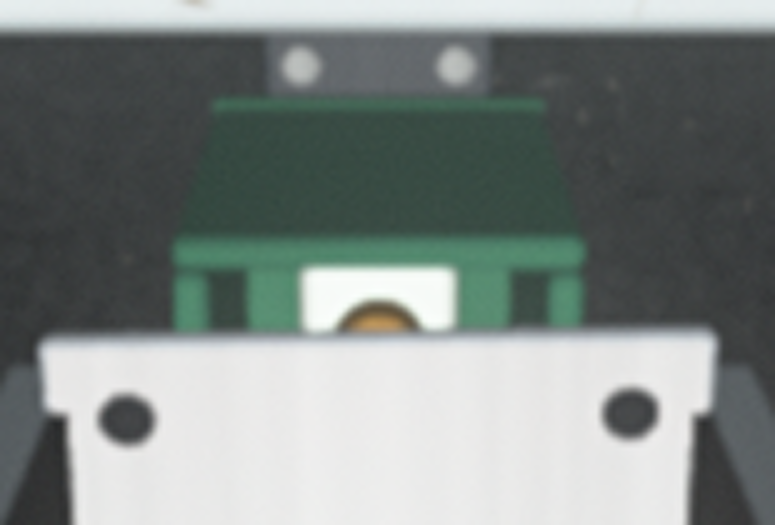

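```bash
python3 - <<'E'
from h import *
c=shot("wrist");f=lambda u,v:(180+u/5,165+v/5)
print([atz(c,*f(u,238),.2).round(4) for u in(173,586)]);print([atz(c,*f(u,v),.2388).round(4) for u,v in((40,342),(715,330))], bot.get_obs()["eef_pos"])
E
```

```text
[array([0.334 , 0.3379, 0.2   ]), array([0.334, 0.381, 0.2  ])]
[array([0.3283, 0.3319, 0.2388]), array([0.3272, 0.3866, 0.2388])] [0.34686465 0.35976296 0.24001987]
```

The plate's end reads 6 mm ahead of the box's front wall and is centred on it, as wanted. I lower it.

```bash
python3 -m pendant '0 1.2 0 0 0 0 1; 0 1 0 0 0 0 1; 0 0.5 0 0 0 0 1; 0 0.2 0 0 0 0 1; 0 0 0 0 0 0 1; 0 0 0 0 0 0 1'; python3 -m pendant '0 0.2 0 0 0 0 1; 0 0.2 0 0 0 0 1; 0 0 0 0 0 0 1; 0 0 0 0 0 0 1'
```

```text
t: 16.65
eef_pos: [0.3468, 0.3597, 0.2105]
tool_rot: [-0.707, -0.0, -0.0, 0.707]
force: [-0.1, 0.5, -1.0]
finger_gap: 0.052
t: 17.05
eef_pos: [0.3467, 0.3597, 0.2063]
tool_rot: [0.707, 0.0, -0.0, -0.707]
force: [0.6, -0.3, -0.2]
finger_gap: 0.0517
```

```bash
python3 -m pendant '0 0.1 0 0 0 0 1; 0 0.05 0 0 0 0 1; 0 0 0 0 0 0 1'; python3 -m pendant '0 0.1 0 0 0 0 1; 0 0 0 0 0 0 1'
```

```text
t: 17.35
eef_pos: [0.3468, 0.3597, 0.2057]
tool_rot: [-0.707, -0.0, -0.0, 0.707]
force: [-1.8, -2.3, 6.8]
finger_gap: 0.052
t: 17.55
eef_pos: [0.3469, 0.3599, 0.2056]
tool_rot: [-0.707, -0.001, -0.0, 0.708]
force: [-5.1, -3.7, 15.3]
finger_gap: 0.0517
```

```bash
python3 -m pendant '0 -0.1 0 0 0 0 1; 0 0 0 0 0 0 1; 0 0 0 0 0 0 -1; 0 0 0 0 0 0 -1; 0 0 0 0 0 0 -1; 0 0 0 0 0 0 -1; 0 0 0 0 0 0 -1'; python3 - <<'E'
from h import *
st();c=shot("wrist","w14")
E
```

```text
t: 18.25
eef_pos: [0.3467, 0.3596, 0.2047]
tool_rot: [0.707, 0.0, -0.0, -0.707]
force: [-0.2, 0.7, -0.0]
finger_gap: 0.0853
t 18.25 p [0.3467 0.3596 0.2047] F [-0.2  0.7 -0. ] gap 0.0853
[[1.0, -0.0, -0.0], [0.0, -0.0, 1.0], [-0.0, -1.0, -0.0]] q [ 0.753 -0.259  1.87   0.     1.53  -0.818]
```

View pics/w14.png

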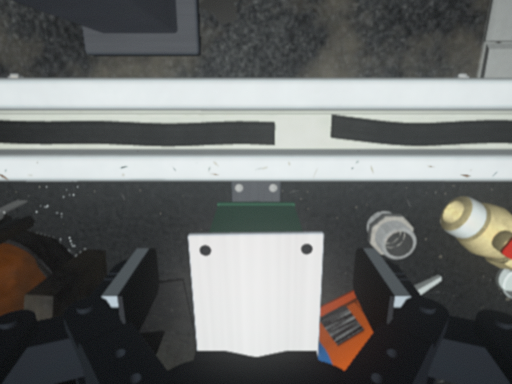

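The plate is released with clearance on both sides. I retreat upward and back for a check.

```bash
python3 -m pendant '0 -1 0 0 0 0 -1; 0 -3 0 0 0 0 -1; 0 -4 0 0 0 0 -1; 0 -4 0 0 0 0 -1; 0 -3 0 0 0 0 -1; 0 0 0 0 0 0 -1; 0 0 0 0 0 0 -1'; python3 - <<'E'
from h import *
st();c=shot("wrist","w15");crop(c,"w15c",195,160,320,340,4)
c=shot("side","s15");crop(c,"s15c",160,190,270,300,5)
E
```

```text
t: 19.0
eef_pos: [0.3467, 0.3597, 0.3555]
tool_rot: [-0.707, -0.0, -0.0, 0.707]
force: [-0.4, -0.8, -0.2]
finger_gap: 0.0855
t 19.0 p [0.3467 0.3597 0.3555] F [-0.4 -0.8 -0.2] gap 0.0855
[[1.0, 0.001, -0.0], [0.0, 0.001, 1.0], [0.001, -1.0, 0.001]] q [ 0.753 -0.276  1.642 -0.     1.774 -0.818]
```

View pics/w15.png

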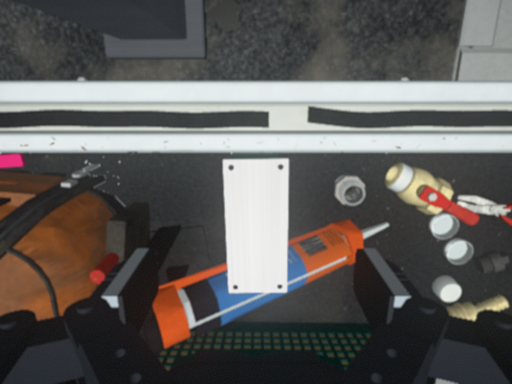

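View pics/w15c.png

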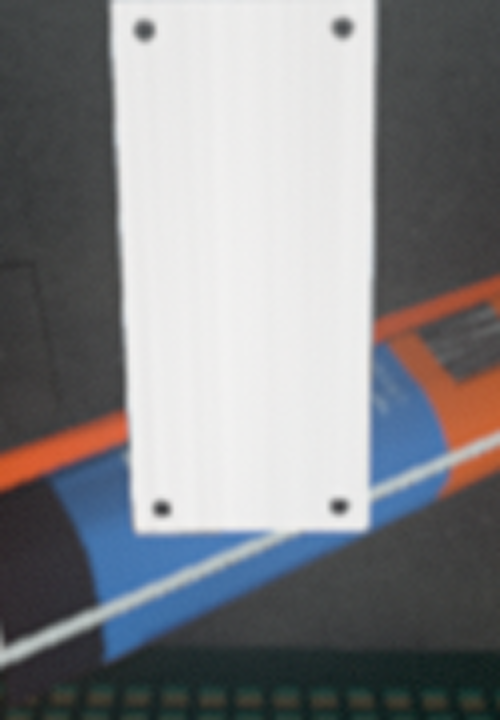

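View pics/s15c.png

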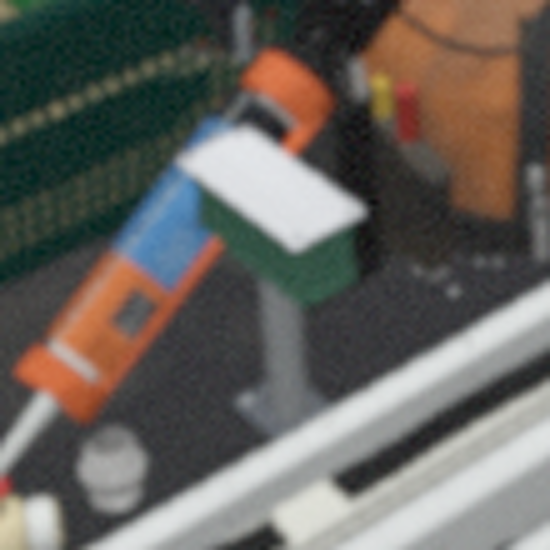

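```bash
python3 - <<'E'
from h import *
c=shot("wrist");s=shot("side")
q=[atz(c,*p,.203) for p in [(222.5,159),(289,158),(287.5,292.5),(228.7,293)]]
for x in q: print(x.round(4))
m=sum(q)/4;d=q[2]+q[3]-q[0]-q[1];print("cen",m,"yaw",np.arctan2(d[1],d[0]),np.linalg.norm(d)/2)
f=lambda u,v:(160+u/5,190+v/5)
S=dict(zip([1,2,0,3],[(225+0,125),(0,0),(0,0),(0,0)]))
# side plate corners: far-left(+x,+y)?, order by projection
for x in q: print("side proj crop",[(proj(s,x)[0]-160)*5,(proj(s,x)[1]-190)*5])
# rim visible in side view near corner
for X in [(.334,.3815,.2),(.334,.3375,.2),(.452,.3815,.2)]: print("rim",[(proj(s,X)[0]-160)*5,(proj(s,X)[1]-190)*5])
E
```

```text
[0.3278 0.3312 0.203 ]
[0.3269 0.3866 0.203 ]
[0.4559 0.3889 0.203 ]
[0.4565 0.3333 0.203 ]
cen [0.39179058 0.35998548 0.203     ] yaw 0.017302587291225777 0.12886182777251945
side proj crop [np.float64(363.4249963387114), np.float64(210.21568824210576)]
side proj crop [np.float64(295.27122134192314), np.float64(247.11974490300264)]
side proj crop [np.float64(175.95911000168599), np.float64(159.16349949905268)]
side proj crop [np.float64(243.44486982286327), np.float64(125.74166699886774)]
rim [np.float64(295.3041983734869), np.float64(242.3520626454409)]
rim [np.float64(350.0079602396137), np.float64(213.63917693435326)]
rim [np.float64(188.88947893043877), np.float64(160.90978504112456)]
```

```bash
python3 -c "
from cell import ticket;print(ticket.finish_job())"
```

```text
the job is handed in; nothing more can be done
None
```

The cover is on the box: it lies flat, centred and closing the opening. I handed the job in at about 19 s of the 61 s allowed; the system gives no verdict.

**What I did:** I pressed the closed fingertips on the plate with about 10 N and dragged it 67 mm, so it stuck out about 43 mm past the front edge. I first meant to grip it with the tool horizontal. The bag's measured front edge left no room for the wrist at the box, so I gripped the end from above across its 56 mm width with 100 N. I then carried it over, lowered it onto the rim, opened the gripper and backed up 15 cm.

**Last checks:**

| | Along x (m) | Along y (m) | Yaw (rad) |
|---|---|---|---|
| Cover centre | 0.392 | 0.360 | 0.017 |
| Box centre | 0.393 | 0.3595 | about 0 |

- **Height:** the plate's corners, taken at the rim height given in the text (top face at 0.203 m), project into the side picture within about 5 pixels of a five-times enlargement. So the plate sits on the rim, and it looks flat there.
- **Force:** the wrist reads about zero, and the robot touches nothing.
- **Bystanders:** I touched none of them. After the carry the spanner, tape roll and keys still showed in their places in the top view. The nipple still stood by the box in the last views.

**Disagreements:**
- The views disagreed on the box centre's y: the first top view gave 0.356 and the wrist views 0.359 to 0.362. I used the wrist views; against 0.356 the cover would be 4 mm off across the box, still within the 9 mm allowed.
- Rim height triangulated from two wrist views came out at 0.196 to 0.201 m. Top and wrist together gave a poorer 0.175 to 0.192 m. Contact force when lowering began about where a 0.20 m rim would put it.

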